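# Weigh the spice stock

## Robot

A 6-joint arm with a two-finger parallel gripper is mounted at the origin on a cart in front of the work surface, level with it; the furniture and walls round the work are solid. World frame = base frame: x ahead of the robot, y to its left, z up, the work surface at z = 0. Lengths are in m, angles in rad, forces in N, time in s.
With the tool pointing down it reaches from about 0.35 to 0.775 m from the base axis. Payload 7.3 kg.
Tool frame: the origin (TCP) lies at the centre of the arm's flange, where the gripper is bolted on; the fingertips stand 178 mm ahead of it and the grasp point (between the pads) lies robot.pinch_z ahead of it (robot.pinch_z is the distance from the TCP to the grasp point, in m); x points along the fingers, z is the direction in which the jaws open and shut, and the axes are right-handed (so a half turn about x gives the same grasp; the last joint's range is limited). The gripper opens to 92 mm and grips with 3 to 60 N. Pads are 19 mm wide; open, the fingers measure 130 mm over their backs; the gripper's body (75 mm by 190 mm) begins 47 mm behind the grasp point.
Start: joints at [-1.461, 0.342, 1.524, -0, 1.275, -0.146], TCP at [0.133, -0.508, 0.405] pointing down, gripper open.
Joint ranges: [-2.53, 2.53], [-0.77, 2.02], [0.04, 2.7], [-1, 4.14], [0.28, 2.66], [-3.11, 3.11]. Speed limits (rad/s): [2.57, 2.57, 3.14, 3.14, 3.14, 3.14].

## Interface

Orientations are given as [roll, pitch, yaw] about the fixed x, y, z axes, in that order (R = Rz(yaw) Ry(pitch) Rx(roll)).
In Python, from cell import robot gives the robot as it stands.
- The arm moves only by the shell command python3 -m jog 'ROWS' [FORCE]. ROWS is JSON, a list of rows, each an object of numbers: "fingers": the closure, from 0 (fully open) to 1 (shut); "x", "y", "z": the shift along the tool's x, y, z in cm; "spin": the turn about the tool's x in degrees. A call has 1 to 5 rows; each row is the pose to reach, as a shift and turn from the pose commanded when the call began, along the tool's axes at that moment; what a row does not reach only later rows make up. A row lasts 1/8 s, in which the tool goes at most 62.5 mm and 10.7 degrees, less where a joint would pass 70% of its speed; a pose out of reach is approached as far as the arm can. A call with a gripper value outside its range is refused whole. The fingers move at their own pace and stop on an object; FORCE is the grip in N (left out, the last holds). Time passes only in rows, so rows that repeat a pose let the fingers close. It gives the time, the measured TCP pose, the force and the opening at its end, in the units of the state.
- robot.observe(): the state, without advancing time (a new reading comes with each control period).
- robot.read_camera(name): name is "scene" or "side" or "wrist"; returns a dict with "color" (480x640x3 uint8, red, green, blue), "mtx" (3x3 intrinsics, pixels), "view" (4x4, takes a point from world to camera coordinates); the wrist camera has in their place "T_tool_cam" (4x4, takes a point from camera to tool coordinates, whose origin is the TCP and whose axes are the tool frame's). Camera axes: x right, y down, z forward; pixel columns grow to the right and rows downward; lengths in m; the calibration is good to about 2 mm. A picture is of the moment at which its call begins: read the wrist's pose just before it. There is no depth.
- robot.hand_in(): hands the job in, once; it reports no verdict.
Trained networks look in a picture, given as the dict that the camera call returned (one of the last four; its "shot" number tells which), for a name from the list of things; names that differ only in an ending like _2 or _b are one class to them, and where a whole thing is asked for, a point or a joint stands for the part that bears it (a point fixed in the world has none). Each returns a list of dicts, best first, with "conf" (0 to 1); they miss things now and then, are a little off and sometimes report something else, mostly with a low value. They report only what shows in the picture. A call takes as long as a camera call. They do not tell look-alikes from the thing itself.
- robot.look_for(target, picture): "xy" ([column, row] in pixels, amid what is visible of it).
The state is a dict: "time": time; "qpos": joint angles; "qvel": joint speeds; "joint_efforts": joint torques, N m; "tool_pos": TCP position; "tool_rot": TCP orientation; "contact_force": force on the tool from outside, world axes, zero at the start; "torque": the same for the moment, N m; "opening": finger opening in m.
Only numpy, scipy, OpenCV 4.12 (cv2) and the standard library are available. Lean on these libraries where they do the work, as an engineer would, in place of code of your own. Each camera call takes 0.05 s, during which the arm holds its last target. There are 200 camera calls.

## Task

Weigh the spice jars: seat the scale's tray fully down on the two pegs of the scale base first, then pick every red-lidded spice jar out of the crowded rack and stand it upright on the tray's floor. With all of them on the seated tray, press the scale's key to take the reading; leave the salt mills in their pockets and the garlic and yoghurt tub where they are.

Things in the scene. Friction and masses are not known exactly. Their poses are not given: they have to be found in the camera images.
- rack: Fixed wooden rack, 124 x 222 mm, wire rails to 42 mm height. Origin: centre of its underside. Two rows along its y axis, at rack x = -39 and 39 mm, each with four pockets at y = -78, -26, 26, 78 mm; pocket floor 10 mm up. Jars and mills stand in any pocket; in a row neighbours are 7 mm apart (no room for a finger), but between the rows is a free lane 33 mm wide and the rows' outer sides are free.
- tray: Loose aluminium scale tray, 0.3-0.5 kg: 150 mm along its x, 176 along y, floor 5 mm thick, rim 16 high. Origin: centre of underside, z up. Black upright grip in the middle, 44 mm along x, 14 thick along y, top 53 above the underside. Two 18 mm through holes at x = -50 and 50 mm, y = 0. Same after a half turn; seats either way. Room for two jars each side of the grip (x = +-36, y = +-55 mm).
- scale: Fixed white kitchen scale base, 130 mm along its x, 150 mm along its y, flat top 30 mm above the worktop, with a lower key pad on its +y side (to y = 137 mm). Origin: centre of the underside of the main block. Two steel locating pegs of 12 mm diameter with tapered tips stand 14 mm above the top at scale x = -50 and +50 mm, y = 0.
- scale_seat (a point): Point on the scale's top midway between its two pegs, 30 mm above the worktop: the tray's origin comes here when it is fully seated, tray axes parallel to the scale's.
- key_top (a point): Centre of the top of the round grey key (24 mm diameter) on the scale's key pad; presses straight down. Stays clear of the seated tray.
- key (a joint): Travel of the key, m: 0 released, 0.005 fully down (about 4 N; springs back). Counts as pressed beyond 0.0035.
- spice_1: Spice jar with a red screw lid and a paper label, 45 mm diameter, 106 mm high, lid (top 21 mm) 45 mm wide; 0.08 to 0.15 kg. Origin: centre of its underside, z up along the jar. None if absent in this run.
- spice_2: Spice jar with a red screw lid and a paper label, 45 mm diameter, 106 mm high, lid (top 21 mm) 45 mm wide; 0.08 to 0.15 kg. Origin: centre of its underside, z up along the jar. None if absent in this run.
- spice_3: Spice jar with a red screw lid and a paper label, 45 mm diameter, 106 mm high, lid (top 21 mm) 45 mm wide; 0.08 to 0.15 kg. Origin: centre of its underside, z up along the jar. None if absent in this run.
- spice_4: Spice jar with a red screw lid and a paper label, 45 mm diameter, 106 mm high, lid (top 21 mm) 45 mm wide; 0.08 to 0.15 kg. Origin: centre of its underside, z up along the jar. None if absent in this run.
- mill_1: Small salt mill, clear body and grey metal head, no red lid: 44 mm diameter, 90 mm high, to be left in the rack. Origin: centre of its underside.
- mill_2: Small salt mill, clear body and grey metal head, no red lid: 44 mm diameter, 90 mm high, to be left in the rack. Origin: centre of its underside.
- mill_3: Small salt mill, clear body and grey metal head, no red lid: 44 mm diameter, 90 mm high, to be left in the rack. Origin: centre of its underside.
- mill_4: Small salt mill, clear body and grey metal head, no red lid: 44 mm diameter, 90 mm high, to be left in the rack. Origin: centre of its underside.
- garlic: Garlic bulb, 60 mm; bystander. Origin: centre of its underside.
- tub: Yoghurt tub, 72 mm wide, 71 mm high; bystander. Origin: centre of its underside.
There are look-alikes about, which are no part of the job. What is shaped like the spice_3 but blue is not meant.

How it is judged:
On the way, in this order (a step that is already met when the one before it is completed fails the run):
1. the tray is seated on the scale's pegs (horizontal distance between tray and scale_seat below 0.006 m and z of tray in the frame of scale_seat between -0.004 and 0.004 m and angle between the y axis of tray and the y axis of scale, either way round below 0.1 rad and angle between tray's own z axis and vertical below 0.06 rad), for 0.2 s.
2. every spice jar stands upright on the seated tray (all of step 1 and x of spice_1 in the frame of tray between -0.072 and 0.072 m and y of spice_1 in the frame of tray between -0.085 and 0.085 m and z of spice_1 in the frame of tray between 0 and 0.012 m and angle between each of spice_1, spice_2, spice_3, spice_4's own z axis and vertical below 0.15 rad and x of spice_2 in the frame of tray between -0.072 and 0.072 m and y of spice_2 in the frame of tray between -0.085 and 0.085 m and z of spice_2 in the frame of tray between 0 and 0.012 m and x of spice_3 in the frame of tray between -0.072 and 0.072 m and y of spice_3 in the frame of tray between -0.085 and 0.085 m and z of spice_3 in the frame of tray between 0 and 0.012 m and x of spice_4 in the frame of tray between -0.072 and 0.072 m and y of spice_4 in the frame of tray between -0.085 and 0.085 m and z of spice_4 in the frame of tray between 0 and 0.012 m), for 0.2 s.
3. the key is pressed with all jars on the seated tray (all of step 2 and value of joint key above 0.0035 m), for 0.05 s.
At the end, for the whole second after the job is handed in: The tray lies flat on the scale, within 6 mm and 0.1 rad of its seat and down to within 4 mm; every spice jar present stands upright (within 0.15 rad) on the tray's floor inside the rim; all at rest, the key pressed after loading and released (all of step 2 and linear speed of each of spice_1, spice_2, spice_3, spice_4, tray below 0.02 m/s and value of joint key below 0.002 m); the robot touches nothing.
It fails at once if a mill is taken out of its pocket or knocked over (distance of any of mill_1, mill_2, mill_3, mill_4 from where it was at the start of the episode above 0.025 m or angle between any of mill_1, mill_2, mill_3, mill_4's own z axis and vertical above 0.35 rad).
It fails at once if the garlic or the tub is pushed about (distance of any of garlic, tub from where it was at the start of the episode above 0.03 m).
Of spice_1, spice_2, spice_3, spice_4 only 3 to 4 are there at a start; the rules pass over those that are not, and their reading is None.
At some moment in a run one of tray may be knocked a few centimetres aside while the robot is not near it.
Once in a run the grip may slacken for a moment while it holds something.
It also fails if it takes over 210 s, if anything falls off the work surface, if the arm or the gripper's body presses on something with over 40 N, if the wrist force passes 120 N, or if a joint passes its speed limit or range.

## Working session

There is one attempt and no reset: what is moved stays moved. The work goes in short steps, Python scripts to look and compute and a shell command to move; the robot and the scene stay as the last step left them, time stands still between calls to the robot, and variables do not carry over. Pictures are saved under pics/ and viewed, on a budget of 14 in all, crops included, one or two more only if the job needs it, and the job is handed in when it is done.

```bash
ls; mkdir -p pics
python3 - <<'E'
from cell import robot
import cv2,numpy as np
s=robot.observe();print({k:np.round(v,3) for k,v in s.items()},robot.pinch_z)
for n in("scene","side"):
    p=robot.read_camera(n);cv2.imwrite(f"pics/{n}0.png",p["color"][:,:,::-1])
    print(n,p["mtx"].tolist(),np.round(p["view"],4).tolist())
    for t in("rack","tray","scale","key_top","spice_1","mill_1","garlic","tub"):
        print(t,[(np.round(d["xy"]).tolist(),round(d["conf"],2)) for d in robot.look_for(t,p)])
p=robot.read_camera("wrist");print(p["T_tool_cam"].tolist())
E
```

```text
pics
{'time': np.float64(0.0), 'qpos': array([-1.461,  0.343,  1.525, -0.   ,  1.275, -0.146]), 'qvel': array([-0.   ,  0.001,  0.   , -0.002, -0.001,  0.001]), 'joint_efforts': array([-1.0000e-03, -4.3125e+01, -2.4422e+01,  7.2000e-02,  5.6000e-02,
       -0.0000e+00]), 'tool_pos': array([ 0.133, -0.508,  0.404]), 'tool_rot': array([3.002, 1.569, 1.687]), 'contact_force': array([0.288, 0.204, 0.13 ]), 'torque': array([ 0.011, -0.036,  0.016]), 'opening': np.float64(0.092)} 0.1592
scene [[583.37192951804, 0.0, 325.73995089119165], [0.0, 583.37192951804, 231.47016248654842], [0.0, 0.0, 1.0]] [[0.8268, -0.5624, 0.0074, -0.6256], [-0.3603, -0.5397, -0.7609, 0.139], [0.4319, 0.6265, -0.6488, 1.22], [0.0, 0.0, 0.0, 1.0]]
rack [([331.0, 232.0], 0.73), ([233.0, 230.0], 0.72), ([305.0, 179.0], 0.61)]
tray [([318.0, 320.0], 0.75)]
scale [([232.0, 229.0], 0.64)]
key_top [([317.0, 185.0], 0.71), ([333.0, 192.0], 0.42), ([360.0, 279.0], 0.39), ([201.0, 203.0], 0.37)]
spice_1 [([333.0, 194.0], 0.94), ([349.0, 202.0], 0.78), ([317.0, 179.0], 0.77), ([343.0, 159.0], 0.61), ([280.0, 184.0], 0.59)]
m
[... 562 characters left out ...]
0, 365.0], 0.54), ([266.0, 318.0], 0.39)]
spice_1 [([250.0, 263.0], 0.88), ([266.0, 240.0], 0.78), ([283.0, 292.0], 0.71), ([168.0, 291.0], 0.69), ([276.0, 229.0], 0.56)]
mill_1 [([314.0, 244.0], 0.98), ([302.0, 277.0], 0.87), ([237.0, 293.0], 0.66), ([342.0, 227.0], 0.59), ([304.0, 260.0], 0.57), ([372.0, 341.0], 0.25)]
garlic [([345.0, 231.0], 0.96), ([306.0, 257.0], 0.55)]
tub [([354.0, 199.0], 0.86)]
[[-0.00046510403603445237, -0.2626483529080227, 0.9648915101673027, 0.018879866546016033], [0.0003829364518218566, -0.9648915905638787, -0.2626481902065591, 0.07203861099576252], [0.9999998185189378, 0.00024733339797423053, 0.0005493526014465282, 0.0007835290197165667], [0.0, 0.0, 0.0, 1.0]]
```

View pics/scene0.png

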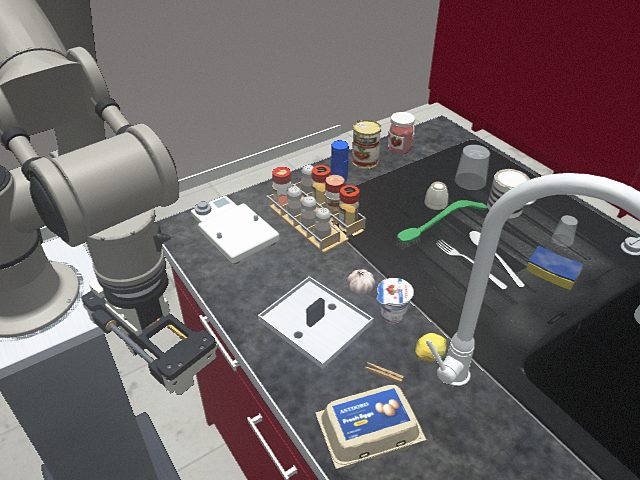

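View pics/side0.png

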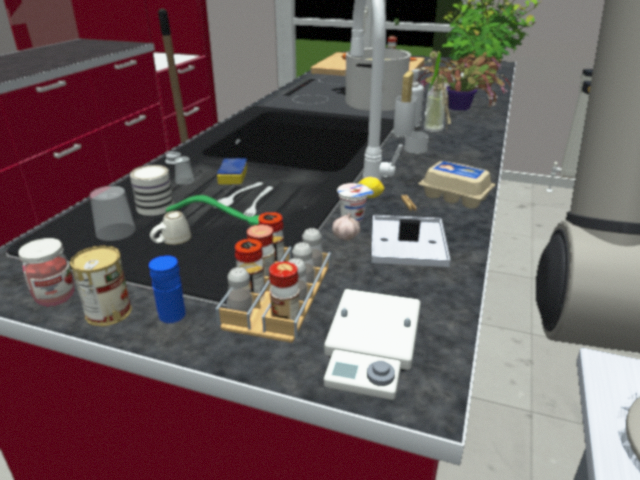

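The scene view shows the scale at (235,230) with its key at (203,207). The tray is at (316,318), and the rack is at about (315,205) with red lids near (282,172), (321,171) and (349,190). A paler lid sits at (335,183). The blue look-alike stands outside the rack. Next I zoom in and measure.

```bash
cat > h.py <<'E'
from cell import robot
import cv2,numpy as np
from scipy.spatial.transform import Rotation as R
def cam(n):
    s=robot.observe();p=robot.read_camera(n)
    if n=="wrist":
        T=np.eye(4);T[:3,:3]=R.from_euler("xyz",s["tool_rot"]).as_matrix();T[:3,3]=s["tool_pos"]
        if "mtx" not in p: raise SystemExit(p.keys())
        p["view"]=np.linalg.inv(T@p["T_tool_cam"])
    return p
def ray(p,uv,z):
    "world point at height z seen at pixel uv"
    V=p["view"];d=V[:3,:3].T@np.linalg.solve(p["mtx"],[*uv,1]);c=-V[:3,:3].T@V[:3,3]
    return c+d*(z-c[2])/d[2]
def proj(p,X):
    c=p["mtx"]@(p["view"]@[*X,1])[:3];return c[:2]/c[2]
def tool(X,yaw=None):
    "shift (cm, tool axes) of TCP to world X; spin"
    s=robot.observe();M=R.from_euler("xyz",s["tool_rot"]).as_matrix()
    return np.round(M.T@(np.array(X)-s["tool_pos"])*100,2)
def state():
    s=robot.observe();M=R.from_euler("xyz",s["tool_rot"]).as_matrix()
    print("t",round(float(s["time"]),2),"pos",np.round(s["tool_pos"],4),"toolx",np.round(M[:,0],3),"jawz",np.round(M[:,2],3),"F",np.round(s["contact_force"],1),"open",round(float(s["opening"]),4))
E
python3 - <<'E'
from h import *
a=cam("scene");b=cam("side")
A=cv2.resize(a["color"][150:260,180:380],(800,440),interpolation=cv2.INTER_CUBIC)[:,:400*2]
B=cv2.resize(b["color"][200:345,215:335],(400,483),interpolation=cv2.INTER_CUBIC)
A=cv2.resize(a["color"][155:255,260:370],(400,364),interpolation=cv2.INTER_CUBIC)
I=np.zeros((483,800,3),np.uint8);I[:364,:400]=A;I[:,400:]=B
cv2.imwrite("pics/z0.png",I[:,:,::-1])
for nm,ua,ub,z in [("peg1",(219,238),(343,310),.044),("peg2",(256,218),(407,323),.044),("key",(203,207),(380,370),None),("tray",(316,318),None,0),("h1",(299,335),None,.005),("h2",(331,307),None,.005),
  ("lid1",(282,170),None,.116),("lid2",(321,169),None,.116),("lid3",(349,187),None,.116),("lidp",(335,180),None,.116),("tub",(395,285),(352,188),.071)]:
    print(nm,*[np.round(ray(p,u,z if z is not None else .025),3) for p,u in((a,ua),(b,ub)) if u])
for u in((250,243),(266,216),(284,268),(260,233)): print("side lid",u,np.round(ray(b,u,.116),3))
for u in((312,243),(302,251),(238,275),(305,250)): print("side mill",u,np.round(ray(b,u,.1),3))
E
```

```text
peg1 [ 0.401 -0.099  0.044] [ 0.508 -0.069  0.044]
peg2 [ 0.504 -0.083  0.044] [ 0.407 -0.07   0.044]
key [0.428 0.047 0.025] [0.426 0.022 0.025]
tray [ 0.472 -0.383  0.   ]
h1 [ 0.418 -0.405  0.005]
h2 [ 0.512 -0.379  0.005]
lid1 [ 0.604 -0.039  0.116]
lid2 [ 0.683 -0.087  0.116]
lid3 [ 0.696 -0.182  0.116]
lidp [ 0.685 -0.142  0.116]
tub [ 0.616 -0.451  0.071] [ 0.612 -0.466  0.071]
side lid (250, 243) [ 0.68  -0.099  0.116]
side lid (266, 216) [ 0.696 -0.197  0.116]
side lid (284, 268) [ 0.598 -0.048  0.116]
side lid (260, 233) [ 0.679 -0.136  0.116]
side mill (312, 243) [ 0.593 -0.159  0.1  ]
side mill (302, 251) [ 0.6   -0.129  0.1  ]
side mill (238, 275) [ 0.667 -0.028  0.1  ]
side mill (305, 250) [ 0.596 -0.133  0.1  ]
```

View pics/z0.png

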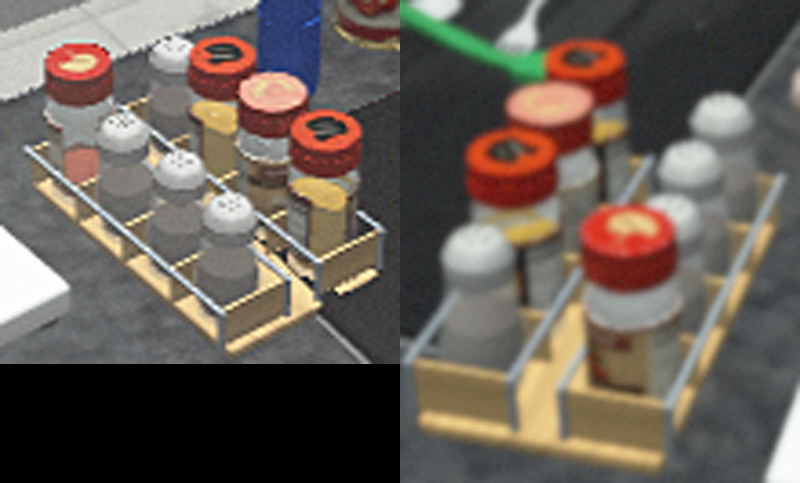

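All four red-lidded jars are present; one has a pale label on its top. In the rack, the far row holds (from −y) jar, jar, jar, mill. The near row holds mill, mill, mill, jar. I'll move above the tray and take a closer look.

```bash
cat >> h.py <<'E'
def go(X,jaw_deg=None):
    "print shift cm/spin deg from now to TCP X with jaw along world angle"
    s=robot.observe();M=R.from_euler("xyz",s["tool_rot"]).as_matrix()
    j=np.degrees(np.arctan2(M[1,2],M[0,2]));sp=None
    if jaw_deg is not None: sp=round(-((jaw_deg-j+90)%180-90),1)
    print("go",tool(X),"spin",sp,"jaw now",round(j,1),"q6",round(float(np.degrees(s["qpos"][5])),1))
E
python3 -c "
from h import *
state();go([.44,-.36,.42],100)"
```

```text
t 1.05 pos [ 0.1329 -0.5079  0.4047] toolx [ 0. -0. -1.] jawz [ 0.253 -0.967  0.   ] F [1.3 0.2 0. ] open 0.092
go [-1.53 33.46 -6.54] spin 4.7 jaw now -75.3 q6 -8.4
```

```bash
python3 -m jog '[{"y":6,"z":-1},{"y":12,"z":-2.5},{"y":18,"z":-4},{"y":24,"z":-5},{"y":30,"z":-6}]' && python3 -m jog '[{"y":3.5,"z":-0.5},{"y":3.5,"z":-0.5}]'
python3 - <<'E'
from h import *
state();p=cam("wrist");cv2.imwrite("pics/w1.png",p["color"][:,:,::-1])
print(p["mtx"])
for t in("tray","scale","key_top","garlic"):
    print(t,[(np.round(d["xy"]).tolist(),round(d["conf"],2)) for d in robot.look_for(t,p)])
E
```

```text
t 1.05 pos [ 0.1329 -0.5079  0.4047] toolx [ 0. -0. -1.] jawz [ 0.253 -0.967  0.   ] F [1.3 0.2 0. ] open 0.092
[[374.70120255   0.         317.41032589]
 [  0.         374.70120255 234.72338293]
 [  0.           0.           1.        ]]
tray []
scale []
key_top []
garlic []$[0]: bad value
```

View pics/w1.png

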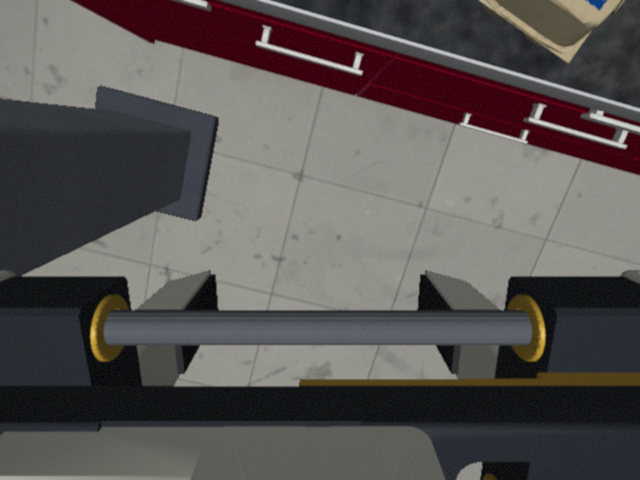

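The wrist view looks at the floor, with the gripper across the bottom from row 280. The move was refused, probably because `fingers` is required. I retry with it.

```bash
python3 -m jog '[{"fingers":0,"x":0,"y":6,"z":-1,"spin":0},{"fingers":0,"x":0,"y":12,"z":-2.5,"spin":0},{"fingers":0,"x":0,"y":18,"z":-4,"spin":0},{"fingers":0,"x":0,"y":22,"z":-5,"spin":0},{"fingers":0,"x":0,"y":26,"z":-6,"spin":0}]' && python3 -m jog '[{"fingers":0,"x":0,"y":2,"z":-0.5,"spin":0},{"fingers":0,"x":0,"y":2,"z":-0.5,"spin":0},{"fingers":0,"x":0,"y":2,"z":-0.5,"spin":0}]'
python3 - <<'E'
from h import *
state();p=cam("wrist");cv2.imwrite("pics/w2.png",p["color"][:,:,::-1])
for t in("tray","scale","key_top","garlic"):
    print(t,[(np.round(d["xy"]).tolist(),round(d["conf"],2)) for d in robot.look_for(t,p)])
E
```

```text
time: 1.92
tool_pos: [0.3706, -0.3831, 0.4048]
tool_rot: [0.066, 1.57, -1.248]
contact_force: [0.1, -0.1, 0.5]
opening: 0.0917
time: 2.3
tool_pos: [0.3869, -0.3745, 0.4047]
tool_rot: [-1.462, 1.57, -2.777]
contact_force: [-0.9, -0.1, 1.2]
opening: 0.0918
t 2.3 pos [ 0.3869 -0.3745  0.4047] toolx [-0. -0. -1.] jawz [ 0.253 -0.967  0.   ] F [-0.9 -0.1  1.2] open 0.0918
tray [([358.0, 127.0], 0.6)]
scale [([58.0, 61.0], 0.6)]
key_top []
garlic [([374.0, 3.0], 0.5)]
```

View pics/w2.png

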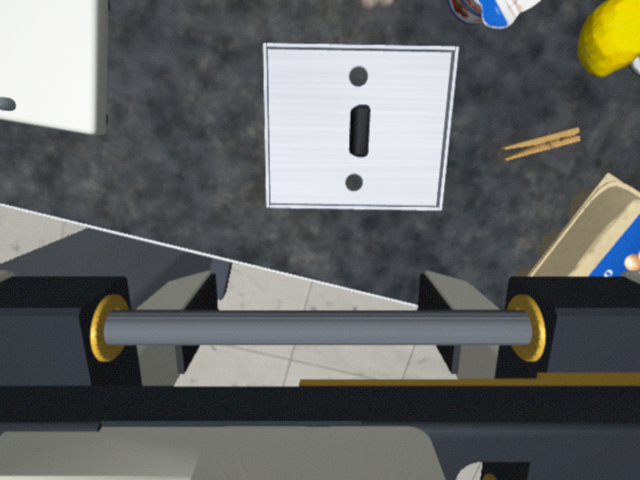

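The tray is clear in this view: its holes are at (358,76) and (354,182), and the grip is at (360,130). One scale peg shows at (6,103).

Run:
```python
from h import *
p=cam("wrist")
a=ray(p,(358,76),.004);b=ray(p,(354,182),.004);c=(a+b)/2
print(a,b,np.linalg.norm(a-b),"c",c,"yaw",np.degrees(np.arctan2(*(a-b)[1::-1])))
print("peg",ray(p,(4,103),.044))
go([c[0],c[1],.30],np.degrees(np.arctan2(*(a-b)[1::-1]))+90)
```

```text
[ 0.51648957 -0.38159518  0.004     ] [ 0.41921307 -0.40569222  0.004     ] 0.1002166966097291 c [ 0.46785132 -0.3936437   0.004     ] yaw 13.913062089375805
peg [ 0.41237643 -0.08958277  0.044     ]
go [10.48  7.36  3.89] spin 0.7 jaw now -75.4 q6 23.2
```

```bash
python3 -m jog '[{"fingers":0,"x":4,"y":4,"z":2,"spin":0.7},{"fingers":0,"x":8,"y":7.4,"z":3.9,"spin":0.7},{"fingers":0,"x":13,"y":7.4,"z":3.9,"spin":0.7},{"fingers":0,"x":17,"y":7.4,"z":3.9,"spin":0.7},{"fingers":0.3,"x":19,"y":7.4,"z":3.9,"spin":0.7}]' && python3 -m jog '[{"fingers":0.5,"x":2.2,"y":0,"z":0,"spin":0},{"fingers":1,"x":2.2,"y":0,"z":0,"spin":0},{"fingers":1,"x":2.2,"y":0,"z":0,"spin":0},{"fingers":1,"x":2.2,"y":0,"z":0,"spin":0},{"fingers":1,"x":2.2,"y":0,"z":0,"spin":0}]' 50 && python3 -m jog '[{"fingers":1,"x":0,"y":0,"z":0,"spin":0},{"fingers":1,"x":0,"y":0,"z":0,"spin":0},{"fingers":1,"x":-1,"y":0,"z":0,"spin":0},{"fingers":1,"x":-3,"y":0,"z":0,"spin":0},{"fingers":1,"x":-5,"y":0,"z":0,"spin":0}]' 50; python3 -c "
from h import *
state();go([.40,-.09,.32])"
```

```text
time: 3.22
tool_pos: [0.4681, -0.3929, 0.2119]
tool_rot: [-2.616, 1.567, 2.34]
contact_force: [0.0, 0.1, -0.3]
opening: 0.0858
time: 3.85
tool_pos: [0.4689, -0.3934, 0.1936]
tool_rot: [0.462, 1.569, -0.865]
contact_force: [0.4, 0.1, 0.6]
opening: 0.0368
time: 4.47
tool_pos: [0.4686, -0.393, 0.243]
tool_rot: [-2.566, 1.569, 2.39]
contact_force: [0.0, -0.2, -4.7]
opening: 0.0135
t 4.47 pos [ 0.4686 -0.393   0.243 ] toolx [-0.001  0.001 -1.   ] jawz [ 0.241 -0.97  -0.001] F [ 0.  -0.2 -4.7] open 0.0135
go [ -7.67   0.65 -31.07] spin None jaw now -76.0 q6 28.9
```

```bash
python3 -c "
from h import *
go([.37,-.29,.36])"
python3 -m jog '[{"fingers":1,"x":-4,"y":-1,"z":0,"spin":0},{"fingers":1,"x":-8,"y":-3,"z":-3,"spin":0},{"fingers":1,"x":-11.7,"y":-5,"z":-7,"spin":0},{"fingers":1,"x":-11.7,"y":-7,"z":-12.4,"spin":0},{"fingers":1,"x":-11.7,"y":-7,"z":-12.4,"spin":0}]' ;  python3 -m jog '[{"fingers":1,"x":0,"y":0,"z":0,"spin":0},{"fingers":1,"x":0,"y":0,"z":0,"spin":0}]' ;python3 - <<'E'
from h import *
state();p=cam("wrist");cv2.imwrite("pics/w3.png",p["color"][:,:,::-1])
for t in("scale","key_top"):
    print(t,[(np.round(d["xy"]).tolist(),round(d["conf"],2)) for d in robot.look_for(t,p)])
E
```

```text
go [-11.68  -7.09 -12.39] spin None jaw now -76.0 q6 28.9
time: 5.1
tool_pos: [0.3682, -0.2859, 0.3593]
tool_rot: [-2.659, 1.565, 2.298]
contact_force: [-0.3, -0.8, -4.5]
opening: 0.0137
time: 5.35
tool_pos: [0.3715, -0.2906, 0.3598]
tool_rot: [0.381, 1.57, -0.947]
contact_force: [0.7, -0.5, -4.5]
opening: 0.0135
t 5.35 pos [ 0.3715 -0.2906  0.3598] toolx [ 0.001 -0.001 -1.   ] jawz [ 0.241 -0.971  0.001] F [ 0.7 -0.5 -4.5] open 0.0135
scale [([93.0, 63.0], 0.96)]
key_top []
```

View pics/w3.png

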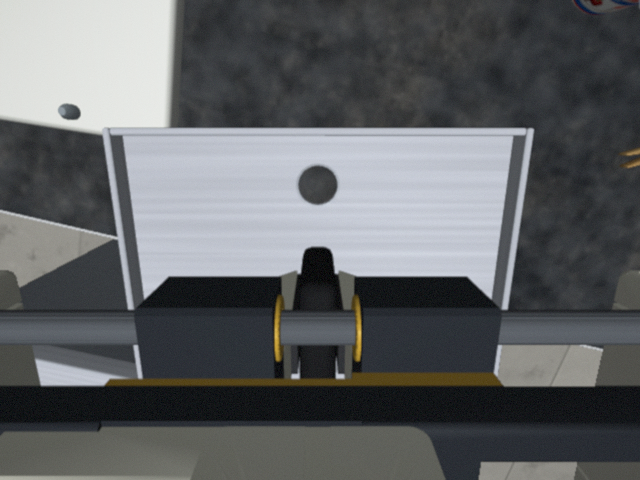

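The near peg shows at (69,112) and the far one is out of frame. The tray hangs level, with a hole at (318,185). I back up a little to see both pegs.

```bash
python3 -m jog '[{"fingers":1,"x":0,"y":-3,"z":0,"spin":0},{"fingers":1,"x":0,"y":-6,"z":0,"spin":0},{"fingers":1,"x":-2,"y":-7,"z":0,"spin":0},{"fingers":1,"x":-2,"y":-7,"z":0,"spin":0},{"fingers":1,"x":-2,"y":-7,"z":0,"spin":0}]' ;python3 - <<'E'
from h import *
state();p=cam("wrist");cv2.imwrite("pics/w4.png",p["color"][:,:,::-1])
for t in("scale","key_top"):
    print(t,[(np.round(d["xy"]).tolist(),round(d["conf"],2)) for d in robot.look_for(t,p)])
E
```

```text
time: 6.12
tool_pos: [0.3033, -0.3067, 0.3792]
tool_rot: [2.891, 1.57, 1.564]
contact_force: [-0.4, 0.7, -5.1]
opening: 0.0137
t 6.12 pos [ 0.3033 -0.3067  0.3792] toolx [ 0.  0. -1.] jawz [ 0.241 -0.97  -0.   ] F [-0.4  0.7 -5.1] open 0.0137
scale [([103.0, 22.0], 0.56)]
key_top [([319.0, 208.0], 0.6)]
```

View pics/w4.png

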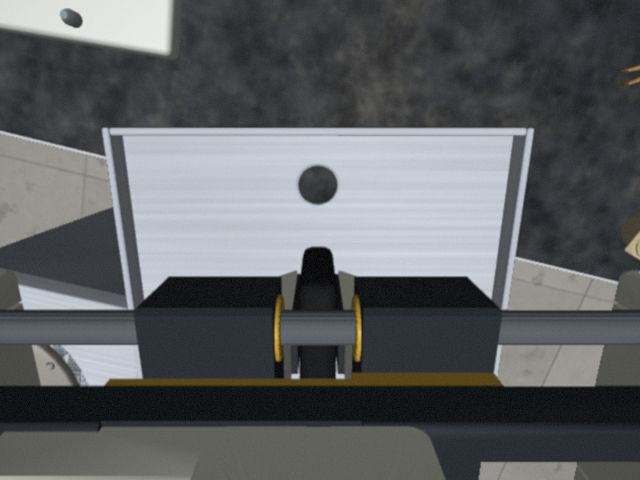

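That was the wrong way, because image up is forward. The peg is now at (70,17), so I go forward instead.

```bash
python3 -m jog '[{"fingers":1,"x":0,"y":4,"z":0,"spin":0},{"fingers":1,"x":0,"y":8,"z":0,"spin":0},{"fingers":1,"x":0,"y":12,"z":0,"spin":0},{"fingers":1,"x":0,"y":14,"z":0,"spin":0},{"fingers":1,"x":0,"y":14,"z":0,"spin":0}]' ; python3 -m jog '[{"fingers":1,"x":0,"y":0,"z":0,"spin":0},{"fingers":1,"x":0,"y":0,"z":0,"spin":0}]' ;python3 - <<'E'
from h import *
state();p=cam("wrist");cv2.imwrite("pics/w5.png",p["color"][:,:,::-1])
E
```

```text
time: 6.9
tool_pos: [0.4397, -0.2724, 0.379]
tool_rot: [-2.258, 1.57, 2.701]
contact_force: [-1.3, -0.3, -4.8]
opening: 0.0138
time: 7.15
tool_pos: [0.438, -0.2732, 0.3798]
tool_rot: [-1.619, 1.57, -2.947]
contact_force: [0.7, 0.4, -4.5]
opening: 0.0136
t 7.15 pos [ 0.438  -0.2732  0.3798] toolx [-0. -0. -1.] jawz [ 0.24  -0.971 -0.   ] F [ 0.7  0.4 -4.5] open 0.0136
```

View pics/w5.png

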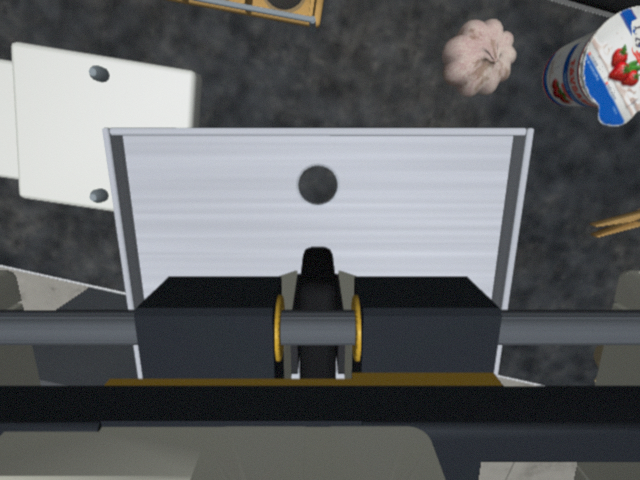

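Both pegs are visible, at (99,73) and (98,196). The tray hole is at (318,185).

Run:
```python
from h import *
p=cam("wrist");g=cv2.cvtColor(p["color"],cv2.COLOR_RGB2GRAY)
def blob(u,v,r,th):
    m=(g[v-r:v+r,u-r:u+r]<th).astype(np.uint8);n,l,s,c=cv2.connectedComponentsWithStats(m)
    i=1+np.argmax(s[1:,4]);print(s[i],c[i]+[u-r,v-r]);return c[i]+[u-r,v-r]
a=blob(99,73,20,170);b=blob(98,196,16,170);h=blob(318,185,28,120)
A=ray(p,a,.037);B=ray(p,b,.037);c=(A+B)/2;d=A-B
print(A,B,np.linalg.norm(d));yaw=np.degrees(np.arctan2(d[1],d[0]));print("scale c",c,"yaw",yaw)
s=robot.observe();H=ray(p,h,s["tool_pos"][2]-.1936+.003)
print("hole rel tool (cm, tool axes)",tool(H))
go([c[0],c[1],.30],yaw+90)
k=c+np.array([[np.cos(np.radians(yaw)),-np.sin(np.radians(yaw))],[np.sin(np.radians(yaw)),np.cos(np.radians(yaw))]])@[0,.106] if 0 else None
```

```text
[ 10  13  21  17 263] [98.90874525 73.73764259]
[  8   9  19  14 214] [ 98.87383178 195.44859813]
[   8    9   39   39 1182] [317.3714044  184.55499154]
[ 0.51038427 -0.07583331  0.037     ] [ 0.4112853  -0.08483131  0.037     ] 0.0995066343505885
scale c [ 0.46083478 -0.08033231  0.037     ] yaw 5.1881206019935036
hole rel tool (cm, tool axes) [19.06  4.9   0.08]
go [  7.99   6.83 -18.18] spin 8.7 jaw now -76.1 q6 35.7
```

```bash
python3 -m jog '[{"fingers":1,"x":0,"y":2,"z":-5,"spin":3},{"fingers":1,"x":2,"y":4,"z":-10,"spin":6},{"fingers":1,"x":4,"y":6,"z":-15,"spin":8.7},{"fingers":1,"x":7,"y":6.9,"z":-18.2,"spin":8.7},{"fingers":1,"x":10,"y":6.9,"z":-18.2,"spin":8.7}]' ; python3 -m jog '[{"fingers":1,"x":0,"y":0,"z":0,"spin":0},{"fingers":1,"x":0,"y":0,"z":0,"spin":0}]' ;python3 - <<'E'
from h import *
state();go([.4609,-.0803,.2236],95.2)
p=cam("wrist");cv2.imwrite("pics/w6.png",p["color"][:,:,::-1])
E
```

```text
time: 7.88
tool_pos: [0.4616, -0.0776, 0.2794]
tool_rot: [1.498, 1.57, 0.021]
contact_force: [0.1, -1.1, -4.0]
opening: 0.0137
time: 8.12
tool_pos: [0.4624, -0.0803, 0.2808]
tool_rot: [1.082, 1.569, -0.398]
contact_force: [-0.2, 0.1, -4.8]
opening: 0.014
t 8.12 pos [ 0.4624 -0.0803  0.2808] toolx [ 0.002 -0.001 -1.   ] jawz [ 0.091 -0.996  0.001] F [-0.2  0.1 -4.8] open 0.014
go [ 5.72 -0.15 -0.02] spin 0.0 jaw now -84.8 q6 65.6
```

```bash
python3 -m jog '[{"fingers":1,"x":1.5,"y":-0.05,"z":0,"spin":0},{"fingers":1,"x":3,"y":-0.05,"z":0,"spin":0},{"fingers":1,"x":4.2,"y":-0.05,"z":0,"spin":0},{"fingers":1,"x":5.0,"y":-0.05,"z":0,"spin":0},{"fingers":1,"x":5.5,"y":-0.05,"z":0,"spin":0}]' ; python3 -m jog '[{"fingers":1,"x":0.15,"y":0,"z":0,"spin":0},{"fingers":1,"x":0.3,"y":0,"z":0,"spin":0},{"fingers":1,"x":0.3,"y":0,"z":0,"spin":0}]' ;python3 - <<'E'
from h import *
state()
p=cam("side");cv2.imwrite("pics/s6.png",cv2.resize(p["color"][260:400,300:480],(720,560))[:,:,::-1])
E
```

```text
time: 8.8
tool_pos: [0.4616, -0.0798, 0.2246]
tool_rot: [0.986, 1.57, -0.493]
contact_force: [0.1, 0.8, -5.2]
opening: 0.0139
time: 9.18
tool_pos: [0.4614, -0.0797, 0.2239]
tool_rot: [0.884, 1.569, -0.594]
contact_force: [-7.3, 1.5, 18.2]
opening: 0.0138
t 9.18 pos [ 0.4614 -0.0797  0.2239] toolx [ 0.001 -0.001 -1.   ] jawz [ 0.092 -0.996  0.001] F [-7.3  1.5 18.2] open 0.0138
```

View pics/s6.png

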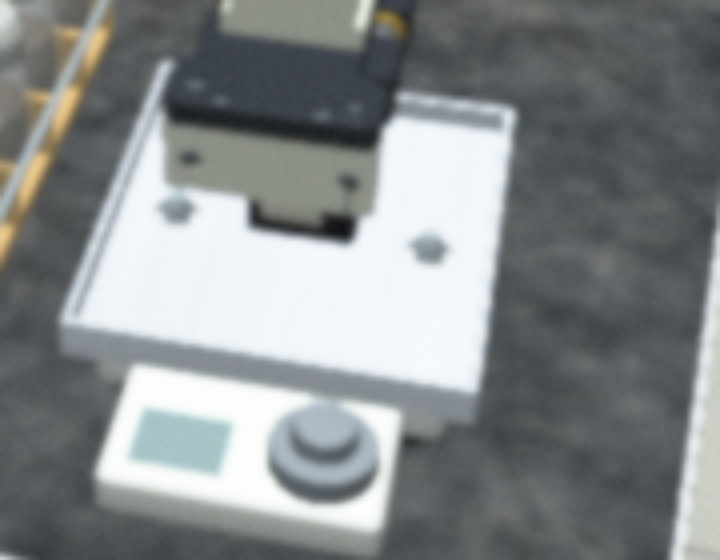

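Both pegs show through the tray's holes (crop (177,209) and (430,247)), and the tray sits flat. I release it, lift, and look at the rack.

```bash
python3 -m jog '[{"fingers":0,"x":-0.25,"y":0,"z":0,"spin":0},{"fingers":0,"x":-0.25,"y":0,"z":0,"spin":0},{"fingers":0,"x":-0.25,"y":0,"z":0,"spin":0},{"fingers":0,"x":-3,"y":0,"z":0,"spin":0},{"fingers":0,"x":-8,"y":0,"z":0,"spin":0}]' ; python3 -c "
from h import *
go([.565,-.11,.42])"; python3 -m jog '[{"fingers":0,"x":-5,"y":2,"z":0,"spin":0},{"fingers":0,"x":-10,"y":6,"z":1.5,"spin":0},{"fingers":0,"x":-12,"y":10,"z":2.5,"spin":0},{"fingers":0,"x":-12,"y":10,"z":2.5,"spin":0},{"fingers":0,"x":-12,"y":10,"z":2.5,"spin":0}]'
python3 - <<'E'
from h import *
state();p=cam("wrist");cv2.imwrite("pics/w7.png",p["color"][:,:,::-1])
for t in("rack","spice_1","mill_1"):
    print(t,[(np.round(d["xy"]).tolist(),round(d["conf"],2)) for d in robot.look_for(t,p)])
E
```

```text
time: 9.85
tool_pos: [0.461, -0.0795, 0.3011]
tool_rot: [-1.981, 1.566, 2.823]
contact_force: [1.4, 0.2, -0.1]
opening: 0.0593
go [-11.94  10.03   3.96] spin None jaw now -84.8 q6 65.6
time: 10.48
tool_pos: [0.5626, -0.0952, 0.4203]
tool_rot: [-1.924, 1.568, 2.88]
contact_force: [0.5, 1.0, -0.9]
opening: 0.0918
t 10.47 pos [ 0.5626 -0.0952  0.4203] toolx [-0.003  0.001 -1.   ] jawz [ 0.092 -0.996 -0.001] F [ 0.5  1.  -0.9] open 0.0918
rack [([349.0, 123.0], 0.69)]
spice_1 [([470.0, 70.0], 0.91), ([265.0, 168.0], 0.91), ([396.0, 72.0], 0.87), ([329.0, 61.0], 0.73)]
mill_1 [([269.0, 72.0], 0.96), ([387.0, 166.0], 0.94), ([443.0, 168.0], 0.79), ([326.0, 168.0], 0.72)]
```

View pics/w7.png

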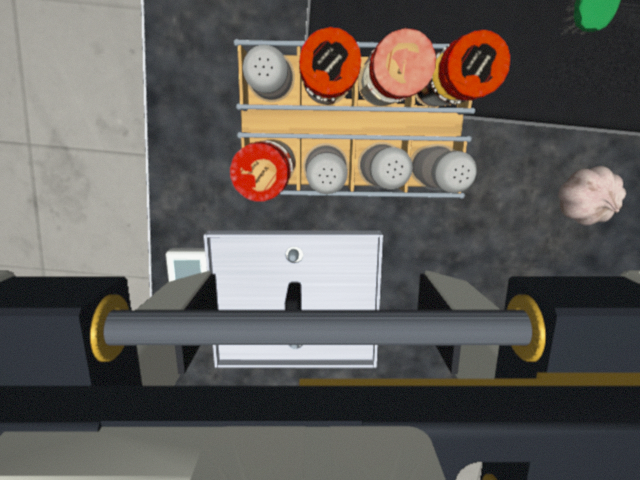

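The wrist view shows lids at (330,61), (402,62), (475,63) and (261,171), with the tray on its pegs. Next I compute jar positions and fit the rack pose.

Run:
```python
from h import *
p=cam("wrist")
J=[ray(p,u,.116)[:2] for u in((330,61),(403,63),(475,63),(261,171))]
M=[ray(p,u,.100)[:2] for u in((268,67),(327,174),(391,167),(458,172))]
loc=np.array([(39,26),(39,-26),(39,-78),(-39,78),(39,78),(-39,26),(-39,-26),(-39,-78)])/1000
P=np.array(J+M);a=loc-loc.mean(0);b=P-P.mean(0)
th=np.arctan2((a[:,0]*b[:,1]-a[:,1]*b[:,0]).sum(),(a*b).sum())
Rm=np.array([[np.cos(th),-np.sin(th)],[np.sin(th),np.cos(th)]])
t=P.mean(0)-Rm@loc.mean(0);print("rack",t,np.degrees(th))
for l,q in zip(loc,P): print(np.round(q,4),"fit",np.round(Rm@l+t,4))
print("grip holes",ray(p,(294,256),.04))
f=Rm@loc[2]+t;go([f[0],f[1],.42],np.degrees(th))
```

```text
rack [ 0.6463352  -0.12299911] 4.759684608252445
[ 0.6831 -0.0935] fit [ 0.683  -0.0939]
[ 0.6866 -0.1447] fit [ 0.6874 -0.1457]
[ 0.6912 -0.1951] fit [ 0.6917 -0.1975]
[ 0.6022 -0.0492] fit [ 0.601  -0.0485]
[ 0.6775 -0.0482] fit [ 0.6787 -0.042 ]
[ 0.6029 -0.0997] fit [ 0.6053 -0.1003]
[ 0.6131 -0.1499] fit [ 0.6096 -0.1521]
[ 0.6141 -0.2038] fit [ 0.6139 -0.204 ]
grip holes [ 0.51108804 -0.07652651  0.04      ]
go [ 0.11 11.91 11.36] spin -89.5 jaw now -84.7 q6 67.5
```

```bash
python3 -m jog '[{"fingers":0.35,"x":0,"y":3,"z":3,"spin":-10},{"fingers":0.35,"x":0,"y":6,"z":6,"spin":-20},{"fingers":0.35,"x":0,"y":9,"z":9,"spin":-30},{"fingers":0.35,"x":0,"y":11.9,"z":11.4,"spin":-40},{"fingers":0.35,"x":0,"y":11.9,"z":11.4,"spin":-50}]' ; python3 -m jog '[{"fingers":0.35,"x":2,"y":0,"z":0,"spin":-10},{"fingers":0.35,"x":4,"y":0,"z":0,"spin":-20},{"fingers":0.35,"x":6,"y":0,"z":0,"spin":-30},{"fingers":0.35,"x":8,"y":0,"z":0,"spin":-39.5},{"fingers":0.35,"x":8,"y":0,"z":0,"spin":-39.5}]'
python3 - <<'E'
from h import *
state();go([.6917,-.1968,.251],4.8)
E
```

```text
time: 11.35
tool_pos: [0.6933, -0.1998, 0.4192]
tool_rot: [-2.786, 1.569, 2.895]
contact_force: [-0.7, 0.1, -0.1]
opening: 0.0596
time: 11.98
tool_pos: [0.6917, -0.1979, 0.3396]
tool_rot: [2.695, 1.566, 2.776]
contact_force: [0.0, -0.0, 0.0]
opening: 0.0596
t 11.97 pos [ 0.6917 -0.1979  0.3396] toolx [-0.004  0.002 -1.   ] jawz [ 0.997  0.081 -0.004] F [ 0. -0.  0.] open 0.0596
go [8.86 0.09 0.04] spin -0.1 jaw now 4.7 q6 -26.7
```

```bash
python3 -m jog '[{"fingers":0.35,"x":4,"y":0,"z":0,"spin":0},{"fingers":0.35,"x":7,"y":0,"z":0,"spin":0},{"fingers":0.35,"x":8.9,"y":0,"z":0,"spin":0},{"fingers":1,"x":8.9,"y":0,"z":0,"spin":0},{"fingers":1,"x":8.9,"y":0,"z":0,"spin":0}]' 30 ; python3 -m jog '[{"fingers":1,"x":0,"y":0,"z":0,"spin":0},{"fingers":1,"x":0,"y":0,"z":0,"spin":0},{"fingers":1,"x":-2,"y":0,"z":0,"spin":0},{"fingers":1,"x":-6,"y":0,"z":0,"spin":0},{"fingers":1,"x":-10,"y":0,"z":0,"spin":0}]' 30;python3 -m jog '[{"fingers":1,"x":-5,"y":0,"z":0,"spin":0},{"fingers":1,"x":-5,"y":0,"z":0,"spin":0}]' 30
python3 - <<'E'
from h import *
state();go([.430,-.1384,.40],95.2)
E
```

```text
time: 12.6
tool_pos: [0.6926, -0.1982, 0.2544]
tool_rot: [-0.559, 1.568, -0.476]
contact_force: [-4.0, -0.9, -2.4]
opening: 0.0443
time: 13.22
tool_pos: [0.6923, -0.1979, 0.3539]
tool_rot: [0.076, 1.57, 0.159]
contact_force: [0.3, 0.4, -1.2]
opening: 0.0438
time: 13.48
tool_pos: [0.6925, -0.1979, 0.4089]
tool_rot: [-0.449, 1.56, -0.366]
contact_force: [0.7, -0.4, -0.9]
opening: 0.0441
t 13.47 pos [ 0.6925 -0.1979  0.4089] toolx [ 0.01  -0.004 -1.   ] jawz [0.997 0.083 0.01 ] F [ 0.7 -0.4 -0.9] open 0.0441
go [  0.6    8.11 -25.67] spin 89.6 jaw now 4.8 q6 -26.8
```

```bash
python3 -m jog '[{"fingers":1,"x":0,"y":1,"z":-4,"spin":10},{"fingers":1,"x":0,"y":3,"z":-9,"spin":20},{"fingers":1,"x":0,"y":5,"z":-15,"spin":30},{"fingers":1,"x":0,"y":7,"z":-20,"spin":40},{"fingers":1,"x":0,"y":8.1,"z":-25,"spin":50}]' 30;python3 -m jog '[{"fingers":1,"x":0,"y":0,"z":0,"spin":10},{"fingers":1,"x":0,"y":0,"z":0,"spin":20},{"fingers":1,"x":0,"y":0,"z":0,"spin":30},{"fingers":1,"x":0,"y":0,"z":0,"spin":39.6},{"fingers":1,"x":0,"y":0,"z":0,"spin":39.6}]' 30
python3 - <<'E'
from h import *
state();go([.430,-.1384,.277],95.2)
E
```

```text
time: 14.1
tool_pos: [0.4343, -0.137, 0.4021]
tool_rot: [-3.073, 1.57, 2.415]
contact_force: [-0.1, -0.6, -0.3]
opening: 0.044
time: 14.72
tool_pos: [0.4362, -0.1379, 0.4022]
tool_rot: [-2.259, 1.57, 2.545]
contact_force: [-0.5, 1.0, -1.8]
opening: 0.0443
t 14.72 pos [ 0.4362 -0.1379  0.4022] toolx [-0.001  0.    -1.   ] jawz [ 0.091 -0.996 -0.   ] F [-0.5  1.  -1.8] open 0.0443
go [12.52 -0.62  0.  ] spin 0.0 jaw now -84.8 q6 57.6
```

```bash
python3 -m jog '[{"fingers":1,"x":4,"y":-0.6,"z":0,"spin":0},{"fingers":1,"x":8,"y":-0.6,"z":0,"spin":0},{"fingers":1,"x":10.5,"y":-0.6,"z":0,"spin":0},{"fingers":1,"x":12,"y":-0.6,"z":0,"spin":0},{"fingers":1,"x":12.5,"y":-0.6,"z":0,"spin":0}]' 30;python3 -m jog '[{"fingers":1,"x":0.1,"y":0,"z":0,"spin":0},{"fingers":1,"x":0.1,"y":0,"z":0,"spin":0}]' 30
python3 - <<'E'
from h import *
state()
E
```

```text
time: 15.35
tool_pos: [0.4304, -0.1378, 0.2784]
tool_rot: [3.121, 1.568, 1.643]
contact_force: [-6.8, 13.2, 41.8]
opening: 0.0438
time: 15.6
tool_pos: [0.4303, -0.1376, 0.2785]
tool_rot: [2.515, 1.569, 1.037]
contact_force: [-5.0, 7.7, 22.0]
opening: 0.0442
t 15.6 pos [ 0.4303 -0.1376  0.2785] toolx [ 0.001  0.001 -1.   ] jawz [ 0.093 -0.996 -0.001] F [-5.   7.7 22. ] open 0.0442
```

```bash
python3 -m jog '[{"fingers":0.35,"x":-0.15,"y":0,"z":0,"spin":0},{"fingers":0.35,"x":-0.15,"y":0,"z":0,"spin":0},{"fingers":0.35,"x":-3,"y":0,"z":0,"spin":0},{"fingers":0.35,"x":-7,"y":0,"z":0,"spin":0},{"fingers":0.35,"x":-11,"y":0,"z":0,"spin":0}]' 30
python3 - <<'E'
from h import *
state();go([.687,-.1452,.40],4.8)
p=cam("wrist");print([(np.round(d["xy"]).tolist(),round(d["conf"],2),np.round(ray(p,d["xy"],.141),3)) for d in robot.look_for("spice_1",p)])
E
```

```text
time: 16.23
tool_pos: [0.4303, -0.1386, 0.3875]
tool_rot: [-1.933, 1.57, 2.871]
contact_force: [1.2, -0.9, -0.6]
opening: 0.0598
t 16.23 pos [ 0.4303 -0.1386  0.3875] toolx [-0.001  0.    -1.   ] jawz [ 0.091 -0.996 -0.   ] F [ 1.2 -0.9 -0.6] open 0.0598
go [-1.27 25.5   2.99] spin -89.6 jaw now -84.8 q6 57.2
[([225.0, 11.0], 0.79, array([ 0.561, -0.077,  0.141]))]
```

```bash
python3 -m jog '[{"fingers":0.35,"x":-1,"y":5,"z":0.6,"spin":-10},{"fingers":0.35,"x":-1,"y":10,"z":1.2,"spin":-20},{"fingers":0.35,"x":-1,"y":15,"z":1.8,"spin":-30},{"fingers":0.35,"x":-1,"y":20,"z":2.4,"spin":-40},{"fingers":0.35,"x":-1,"y":25.5,"z":3,"spin":-50}]' ; python3 -m jog '[{"fingers":0.35,"x":0,"y":0,"z":0,"spin":-10},{"fingers":0.35,"x":2,"y":0,"z":0,"spin":-20},{"fingers":0.35,"x":4,"y":0,"z":0,"spin":-30},{"fingers":0.35,"x":6,"y":0,"z":0,"spin":-39.6},{"fingers":0.35,"x":6,"y":0,"z":0,"spin":-39.6}]'
python3 - <<'E'
from h import *
state();go([.687,-.1454,.251],4.8)
E
```

```text
time: 16.95
tool_pos: [0.6886, -0.1457, 0.3952]
tool_rot: [-2.663, 1.569, 3.018]
contact_force: [0.5, -0.5, 0.1]
opening: 0.0593
time: 17.58
tool_pos: [0.6867, -0.1455, 0.3333]
tool_rot: [2.767, 1.565, 2.849]
contact_force: [0.2, -1.0, 0.8]
opening: 0.0599
t 17.57 pos [ 0.6867 -0.1455  0.3333] toolx [-0.006  0.002 -1.   ] jawz [ 0.997  0.082 -0.005] F [ 0.2 -1.   0.8] open 0.0599
go [ 8.23 -0.01  0.07] spin -0.1 jaw now 4.7 q6 -22.9
```

```bash
python3 -m jog '[{"fingers":0.35,"x":4,"y":0,"z":0,"spin":0},{"fingers":0.35,"x":7,"y":0,"z":0,"spin":0},{"fingers":0.35,"x":8.2,"y":0,"z":0,"spin":0},{"fingers":0.35,"x":8.2,"y":0,"z":0,"spin":0},{"fingers":1,"x":8.2,"y":0,"z":0,"spin":0}]' 30 ; python3 -m jog '[{"fingers":1,"x":0,"y":0,"z":0,"spin":0},{"fingers":1,"x":0,"y":0,"z":0,"spin":0},{"fingers":1,"x":0,"y":0,"z":0,"spin":0},{"fingers":1,"x":-5,"y":0,"z":0,"spin":0},{"fingers":1,"x":-10,"y":0,"z":0,"spin":0}]' 30;python3 -m jog '[{"fingers":1,"x":-5,"y":0,"z":0,"spin":0},{"fingers":1,"x":-5,"y":0,"z":0,"spin":0}]' 30
python3 - <<'E'
from h import *
state();go([.5018,-.1318,.40],95.2)
E
```

```text
time: 18.2
tool_pos: [0.6876, -0.1457, 0.2565]
tool_rot: [-0.426, 1.568, -0.343]
contact_force: [0.1, 0.1, -0.3]
opening: 0.0536
time: 18.82
tool_pos: [0.6869, -0.1454, 0.3548]
tool_rot: [2.745, 1.568, 2.828]
contact_force: [1.6, -1.2, -0.7]
opening: 0.0444
time: 19.08
tool_pos: [0.6872, -0.1455, 0.41]
tool_rot: [-0.402, 1.561, -0.319]
contact_force: [0.1, 1.0, -1.2]
opening: 0.0436
t 19.07 pos [ 0.6872 -0.1455  0.41  ] toolx [ 0.009 -0.003 -1.   ] jawz [0.997 0.083 0.009] F [ 0.1  1.  -1.2] open 0.0436
go [  0.84   2.9  -18.38] spin 89.6 jaw now 4.8 q6 -23.0
```

```bash
python3 -m jog '[{"fingers":1,"x":0,"y":0.5,"z":-4,"spin":10},{"fingers":1,"x":0,"y":1,"z":-8,"spin":20},{"fingers":1,"x":0,"y":2,"z":-12,"spin":30},{"fingers":1,"x":0,"y":2.5,"z":-16,"spin":40},{"fingers":1,"x":0,"y":2.9,"z":-18,"spin":50}]' 30;python3 -m jog '[{"fingers":1,"x":0,"y":0,"z":0,"spin":10},{"fingers":1,"x":0,"y":0,"z":0,"spin":20},{"fingers":1,"x":0,"y":0,"z":0,"spin":30},{"fingers":1,"x":0,"y":0,"z":0,"spin":39.6},{"fingers":1,"x":0,"y":0,"z":0,"spin":39.6}]' 30
python3 - <<'E'
from h import *
state();go([.5018,-.1318,.280],95.2)
E
```

```text
time: 19.7
tool_pos: [0.5031, -0.1311, 0.4033]
tool_rot: [-2.696, 1.567, 2.791]
contact_force: [0.2, -0.6, -0.8]
opening: 0.0438
time: 20.32
tool_pos: [0.505, -0.1314, 0.4034]
tool_rot: [-2.04, 1.568, 2.764]
contact_force: [0.4, 0.3, -1.2]
opening: 0.044
t 20.32 pos [ 0.505  -0.1314  0.4034] toolx [-0.002  0.001 -1.   ] jawz [ 0.091 -0.996 -0.001] F [ 0.4  0.3 -1.2] open 0.044
go [12.34 -0.29  0.03] spin 0.0 jaw now -84.8 q6 61.8
```

```bash
python3 -m jog '[{"fingers":1,"x":4,"y":-0.3,"z":0,"spin":0},{"fingers":1,"x":8,"y":-0.3,"z":0,"spin":0},{"fingers":1,"x":11,"y":-0.3,"z":0,"spin":0},{"fingers":1,"x":12,"y":-0.3,"z":0,"spin":0},{"fingers":1,"x":12.2,"y":-0.3,"z":0,"spin":0}]' 30;python3 -m jog '[{"fingers":1,"x":0.1,"y":0,"z":0,"spin":0},{"fingers":1,"x":0.2,"y":0,"z":0,"spin":0},{"fingers":1,"x":0.2,"y":0,"z":0,"spin":0}]' 30
python3 - <<'E'
from h import *
state()
E
```

```text
time: 20.95
tool_pos: [0.5024, -0.1318, 0.2825]
tool_rot: [-1.954, 1.57, 2.85]
contact_force: [0.5, -0.0, -0.4]
opening: 0.0442
time: 21.32
tool_pos: [0.5024, -0.1318, 0.2814]
tool_rot: [1.017, 1.569, -0.464]
contact_force: [-0.4, 0.4, 0.1]
opening: 0.0438
t 21.32 pos [ 0.5024 -0.1318  0.2814] toolx [ 0.001 -0.001 -1.   ] jawz [ 0.09  -0.996  0.001] F [-0.4  0.4  0.1] open 0.0438
```

```bash
python3 -m jog '[{"fingers":1,"x":0.1,"y":0,"z":0,"spin":0},{"fingers":1,"x":0.2,"y":0,"z":0,"spin":0},{"fingers":1,"x":0.2,"y":0,"z":0,"spin":0}]' 30
python3 - <<'E'
from h import *
state()
E
```

```text
time: 21.7
tool_pos: [0.5027, -0.1317, 0.2812]
tool_rot: [1.169, 1.567, -0.312]
contact_force: [-2.4, 3.4, 14.9]
opening: 0.0441
t 21.7 pos [ 0.5027 -0.1317  0.2812] toolx [ 0.003 -0.001 -1.   ] jawz [ 0.09  -0.996  0.001] F [-2.4  3.4 14.9] open 0.0441
```

Contact at 15 N, so I release and go for the third jar in the far row, at (.683,−.0937).

```bash
python3 -m jog '[{"fingers":0.35,"x":-0.15,"y":0,"z":0,"spin":0},{"fingers":0.35,"x":-0.15,"y":0,"z":0,"spin":0},{"fingers":0.35,"x":-3,"y":0,"z":0,"spin":0},{"fingers":0.35,"x":-7,"y":0,"z":0,"spin":0},{"fingers":0.35,"x":-11,"y":0,"z":0,"spin":0}]' 30
python3 - <<'E'
from h import *
state();go([.683,-.0937,.40],4.8)
E
```

```text
time: 22.32
tool_pos: [0.5022, -0.1319, 0.3895]
tool_rot: [-1.924, 1.57, 2.878]
contact_force: [0.5, -0.4, -0.0]
opening: 0.0602
t 22.32 pos [ 0.5022 -0.1319  0.3895] toolx [-0.001  0.    -1.   ] jawz [ 0.09  -0.996 -0.   ] F [ 0.5 -0.4 -0. ] open 0.0602
go [-1.07 18.35 -2.18] spin -89.7 jaw now -84.9 q6 61.7
```

```bash
python3 -m jog '[{"fingers":0.35,"x":-1,"y":4,"z":-0.5,"spin":-10},{"fingers":0.35,"x":-1,"y":8,"z":-1,"spin":-20},{"fingers":0.35,"x":-1,"y":12,"z":-1.5,"spin":-30},{"fingers":0.35,"x":-1,"y":16,"z":-2,"spin":-40},{"fingers":0.35,"x":-1,"y":18.4,"z":-2.2,"spin":-50}]' ; python3 -m jog '[{"fingers":0.35,"x":0,"y":0,"z":0,"spin":-10},{"fingers":0.35,"x":2,"y":0,"z":0,"spin":-20},{"fingers":0.35,"x":4,"y":0,"z":0,"spin":-30},{"fingers":0.35,"x":6,"y":0,"z":0,"spin":-39.7},{"fingers":0.35,"x":6,"y":0,"z":0,"spin":-39.7}]'
python3 - <<'E'
from h import *
state();go([.683,-.0937,.251],4.8)
E
```

```text
time: 22.95
tool_pos: [0.6851, -0.0928, 0.3976]
tool_rot: [-2.787, 1.57, 2.894]
contact_force: [-0.4, -0.5, 0.0]
opening: 0.0597
time: 23.58
tool_pos: [0.6833, -0.0933, 0.3364]
tool_rot: [2.842, 1.566, 2.925]
contact_force: [0.0, 0.7, 0.5]
opening: 0.0596
t 23.57 pos [ 0.6833 -0.0933  0.3364] toolx [-0.004  0.001 -1.   ] jawz [ 0.997  0.083 -0.004] F [0.  0.7 0.5] open 0.0596
go [ 8.54 -0.04  0.01] spin -0.0 jaw now 4.8 q6 -18.9
```

```bash
python3 -m jog '[{"fingers":0.35,"x":4,"y":0,"z":0,"spin":0},{"fingers":0.35,"x":7,"y":0,"z":0,"spin":0},{"fingers":0.35,"x":8.5,"y":0,"z":0,"spin":0},{"fingers":0.35,"x":8.5,"y":0,"z":0,"spin":0},{"fingers":1,"x":8.5,"y":0,"z":0,"spin":0}]' 30 ; python3 -m jog '[{"fingers":1,"x":0,"y":0,"z":0,"spin":0},{"fingers":1,"x":0,"y":0,"z":0,"spin":0},{"fingers":1,"x":0,"y":0,"z":0,"spin":0},{"fingers":1,"x":-5,"y":0,"z":0,"spin":0},{"fingers":1,"x":-10,"y":0,"z":0,"spin":0}]' 30;python3 -m jog '[{"fingers":1,"x":-5,"y":0,"z":0,"spin":0},{"fingers":1,"x":-5,"y":0,"z":0,"spin":0}]' 30
python3 - <<'E'
from h import *
state();go([.4200,-.0288,.40],95.2)
E
```

```text
time: 24.2
tool_pos: [0.6841, -0.0935, 0.2555]
tool_rot: [-0.348, 1.568, -0.264]
contact_force: [0.9, 0.3, 0.5]
opening: 0.0537
time: 24.82
tool_pos: [0.6834, -0.0933, 0.3539]
tool_rot: [2.83, 1.568, 2.915]
contact_force: [1.1, 0.3, -0.5]
opening: 0.0444
time: 25.08
tool_pos: [0.6838, -0.0933, 0.409]
tool_rot: [-0.329, 1.561, -0.245]
contact_force: [0.1, -0.3, -1.7]
opening: 0.0437
t 25.07 pos [ 0.6838 -0.0933  0.409 ] toolx [ 0.009 -0.002 -1.   ] jawz [0.996 0.085 0.009] F [ 0.1 -0.3 -1.7] open 0.0437
go [  0.64   8.66 -25.75] spin 89.7 jaw now 4.9 q6 -19.0
```

```bash
python3 -m jog '[{"fingers":1,"x":0,"y":2,"z":-5,"spin":10},{"fingers":1,"x":0,"y":4,"z":-10,"spin":20},{"fingers":1,"x":0,"y":6,"z":-15,"spin":30},{"fingers":1,"x":0,"y":8,"z":-20,"spin":40},{"fingers":1,"x":0,"y":8.7,"z":-25.3,"spin":50}]' 30;python3 -m jog '[{"fingers":1,"x":0,"y":0,"z":0,"spin":10},{"fingers":1,"x":0,"y":0,"z":0,"spin":20},{"fingers":1,"x":0,"y":0,"z":0,"spin":30},{"fingers":1,"x":0,"y":0,"z":0,"spin":39.7},{"fingers":1,"x":0,"y":0,"z":0,"spin":39.7}]' 30
python3 - <<'E'
from h import *
state();go([.4200,-.0288,.280],95.2)
E
```

```text
time: 25.7
tool_pos: [0.4219, -0.0272, 0.4023]
tool_rot: [-2.611, 1.568, 2.879]
contact_force: [-0.4, -0.6, -0.4]
opening: 0.0442
time: 26.32
tool_pos: [0.4238, -0.028, 0.4026]
tool_rot: [-1.879, 1.569, 2.925]
contact_force: [0.1, 0.0, -0.6]
opening: 0.0441
t 26.32 pos [ 0.4238 -0.028   0.4026] toolx [-0.002  0.    -1.   ] jawz [ 0.091 -0.996 -0.001] F [ 0.1  0.  -0.6] open 0.0441
go [12.26 -0.36  0.05] spin 0.0 jaw now -84.8 q6 70.6
```

```bash
python3 -m jog '[{"fingers":1,"x":4,"y":-0.4,"z":0.05,"spin":0},{"fingers":1,"x":8,"y":-0.4,"z":0.05,"spin":0},{"fingers":1,"x":11,"y":-0.4,"z":0.05,"spin":0},{"fingers":1,"x":12,"y":-0.4,"z":0.05,"spin":0},{"fingers":1,"x":12.2,"y":-0.4,"z":0.05,"spin":0}]' 30;python3 -m jog '[{"fingers":1,"x":0.1,"y":0,"z":0,"spin":0},{"fingers":1,"x":0.2,"y":0,"z":0,"spin":0},{"fingers":1,"x":0.3,"y":0,"z":0,"spin":0},{"fingers":1,"x":0.3,"y":0,"z":0,"spin":0}]' 30
python3 - <<'E'
from h import *
state()
E
```

```text
time: 26.95
tool_pos: [0.4203, -0.0289, 0.2815]
tool_rot: [-1.836, 1.57, 2.968]
contact_force: [-0.1, -0.2, -2.7]
opening: 0.044
time: 27.45
tool_pos: [0.4206, -0.0288, 0.2803]
tool_rot: [1.33, 1.568, -0.15]
contact_force: [-1.5, 0.8, 9.6]
opening: 0.0444
t 27.45 pos [ 0.4206 -0.0288  0.2803] toolx [ 0.003 -0.    -1.   ] jawz [ 0.09  -0.996  0.001] F [-1.5  0.8  9.6] open 0.0444
```

```bash
python3 -m jog '[{"fingers":0.35,"x":-0.15,"y":0,"z":0,"spin":0},{"fingers":0.35,"x":-0.15,"y":0,"z":0,"spin":0},{"fingers":0.35,"x":-3,"y":0,"z":0,"spin":0},{"fingers":0.35,"x":-7,"y":0,"z":0,"spin":0},{"fingers":0.35,"x":-11,"y":0,"z":0,"spin":0}]' 30
python3 - <<'E'
from h import *
state();go([.6015,-.0487,.40],4.8)
E
```

```text
time: 28.08
tool_pos: [0.42, -0.0289, 0.3898]
tool_rot: [-1.663, 1.57, 3.14]
contact_force: [-0.5, 0.0, -0.5]
opening: 0.0598
t 28.07 pos [ 0.42   -0.0289  0.3898] toolx [-0.  0. -1.] jawz [ 0.09  -0.996 -0.   ] F [-0.5  0.  -0.5] open 0.0598
go [-1.03 17.9   3.6 ] spin -89.6 jaw now -84.8 q6 70.5
```

```bash
python3 -m jog '[{"fingers":0.35,"x":-1,"y":4,"z":1,"spin":-10},{"fingers":0.35,"x":-1,"y":8,"z":2,"spin":-20},{"fingers":0.35,"x":-1,"y":12,"z":3,"spin":-30},{"fingers":0.35,"x":-1,"y":16,"z":3.6,"spin":-40},{"fingers":0.35,"x":-1,"y":17.9,"z":3.6,"spin":-50}]' ; python3 -m jog '[{"fingers":0.35,"x":0,"y":0,"z":0,"spin":-10},{"fingers":0.35,"x":2,"y":0,"z":0,"spin":-20},{"fingers":0.35,"x":4,"y":0,"z":0,"spin":-30},{"fingers":0.35,"x":6,"y":0,"z":0,"spin":-39.6},{"fingers":0.35,"x":6,"y":0,"z":0,"spin":-39.6}]'
python3 - <<'E'
from h import *
state();go([.6015,-.0487,.251],4.8)
E
```

```text
time: 28.7
tool_pos: [0.6033, -0.0491, 0.3979]
tool_rot: [-2.388, 1.57, -2.991]
contact_force: [0.1, -0.5, -0.7]
opening: 0.0595
time: 29.32
tool_pos: [0.6013, -0.0487, 0.337]
tool_rot: [2.885, 1.567, 2.967]
contact_force: [0.0, 0.2, 0.3]
opening: 0.0594
t 29.32 pos [ 0.6013 -0.0487  0.337 ] toolx [-0.004  0.001 -1.   ] jawz [ 0.997  0.081 -0.004] F [0.  0.2 0.3] open 0.0594
go [ 8.6  -0.01  0.05] spin -0.1 jaw now 4.7 q6 -16.6
```

```bash
python3 -m jog '[{"fingers":0.35,"x":4,"y":0,"z":0.05,"spin":0},{"fingers":0.35,"x":7,"y":0,"z":0.05,"spin":0},{"fingers":0.35,"x":8.6,"y":0,"z":0.05,"spin":0},{"fingers":0.35,"x":8.6,"y":0,"z":0.05,"spin":0},{"fingers":1,"x":8.6,"y":0,"z":0.05,"spin":0}]' 30 ; python3 -m jog '[{"fingers":1,"x":0,"y":0,"z":0,"spin":0},{"fingers":1,"x":0,"y":0,"z":0,"spin":0},{"fingers":1,"x":0,"y":0,"z":0,"spin":0},{"fingers":1,"x":-5,"y":0,"z":0,"spin":0},{"fingers":1,"x":-10,"y":0,"z":0,"spin":0}]' 30;python3 -m jog '[{"fingers":1,"x":-5,"y":0,"z":0,"spin":0},{"fingers":1,"x":-5,"y":0,"z":0,"spin":0}]' 30
python3 - <<'E'
from h import *
state();go([.4918,-.0222,.40],95.2)
E
```

```text
time: 29.95
tool_pos: [0.6027, -0.0488, 0.2542]
tool_rot: [-0.332, 1.568, -0.25]
contact_force: [0.1, 0.2, -0.4]
opening: 0.0539
time: 30.58
tool_pos: [0.602, -0.0486, 0.3533]
tool_rot: [2.876, 1.569, 2.959]
contact_force: [0.8, 0.1, -0.6]
opening: 0.0441
time: 30.82
tool_pos: [0.6026, -0.0486, 0.4073]
tool_rot: [-0.292, 1.562, -0.209]
contact_force: [0.2, -0.6, -0.6]
opening: 0.0441
t 30.82 pos [ 0.6026 -0.0486  0.4073] toolx [ 0.009 -0.002 -1.   ] jawz [0.997 0.083 0.009] F [ 0.2 -0.6 -0.6] open 0.0441
go [  0.63   3.55 -10.82] spin 89.6 jaw now 4.8 q6 -16.6
```

```bash
python3 -m jog '[{"fingers":1,"x":0,"y":1,"z":-3,"spin":10},{"fingers":1,"x":0,"y":2,"z":-6,"spin":20},{"fingers":1,"x":0,"y":3,"z":-9,"spin":30},{"fingers":1,"x":0,"y":3.6,"z":-10.5,"spin":40},{"fingers":1,"x":0,"y":3.6,"z":-10.5,"spin":50}]' 30;python3 -m jog '[{"fingers":1,"x":0,"y":0,"z":0,"spin":10},{"fingers":1,"x":0,"y":0,"z":0,"spin":20},{"fingers":1,"x":0,"y":0,"z":0,"spin":30},{"fingers":1,"x":0,"y":0,"z":0,"spin":39.6},{"fingers":1,"x":0,"y":0,"z":0,"spin":39.6}]' 30
python3 - <<'E'
from h import *
state();go([.4918,-.0222,.280],95.2)
p=cam("side");cv2.imwrite("pics/s8.png",cv2.resize(p["color"][220:400,280:480],(800,720))[:600,:,::-1])
E
```

```text
time: 31.45
tool_pos: [0.4932, -0.021, 0.4016]
tool_rot: [-2.534, 1.568, 2.954]
contact_force: [0.6, -0.6, -1.4]
opening: 0.0442
time: 32.08
tool_pos: [0.4943, -0.0214, 0.4015]
tool_rot: [-1.818, 1.568, 2.986]
contact_force: [0.5, -0.3, -1.0]
opening: 0.044
t 32.08 pos [ 0.4943 -0.0214  0.4015] toolx [-0.002  0.    -1.   ] jawz [ 0.091 -0.996 -0.001] F [ 0.5 -0.3 -1. ] open 0.044
go [12.15 -0.23  0.06] spin 0.0 jaw now -84.8 q6 73.4
```

View pics/s8.png

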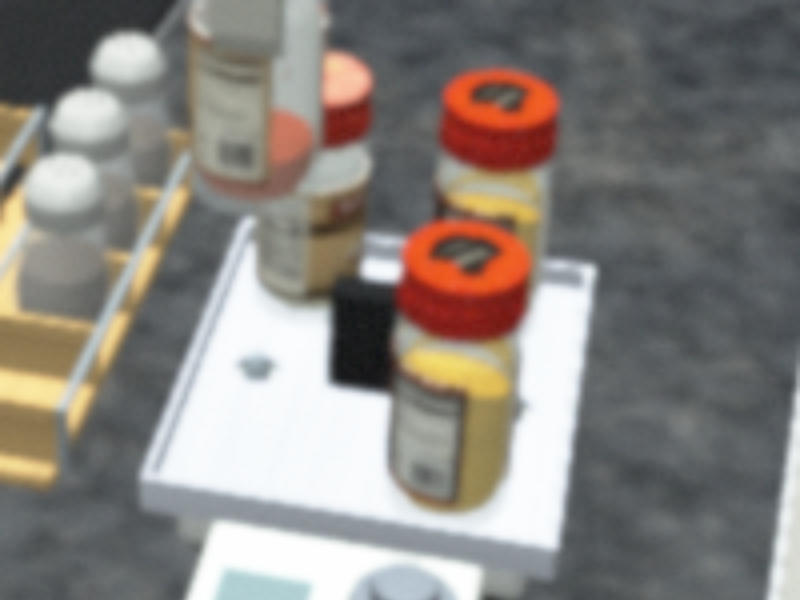

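The tray is seated with a peg visible at crop (257,366). Three jars stand upright on it and the fourth is in the gripper at (255,100). I lower it.

```bash
python3 -m jog '[{"fingers":1,"x":4,"y":-0.3,"z":0.05,"spin":0},{"fingers":1,"x":8,"y":-0.3,"z":0.05,"spin":0},{"fingers":1,"x":11,"y":-0.3,"z":0.05,"spin":0},{"fingers":1,"x":11.8,"y":-0.3,"z":0.05,"spin":0},{"fingers":1,"x":12,"y":-0.3,"z":0.05,"spin":0}]' 30;python3 -m jog '[{"fingers":1,"x":0.1,"y":0,"z":0,"spin":0},{"fingers":1,"x":0.2,"y":0,"z":0,"spin":0},{"fingers":1,"x":0.4,"y":0,"z":0,"spin":0},{"fingers":1,"x":0.4,"y":0,"z":0,"spin":0}]' 30
python3 - <<'E'
from h import *
state()
E
```

```text
time: 32.75
tool_pos: [0.4918, -0.0223, 0.2828]
tool_rot: [-0.415, 1.571, -1.895]
contact_force: [0.6, -0.2, -0.9]
opening: 0.0442
time: 33.25
tool_pos: [0.4918, -0.0223, 0.2791]
tool_rot: [1.217, 1.57, -0.263]
contact_force: [0.1, 0.0, 2.4]
opening: 0.0443
t 33.25 pos [ 0.4918 -0.0223  0.2791] toolx [ 0.001 -0.    -1.   ] jawz [ 0.09  -0.996  0.   ] F [0.1 0.  2.4] open 0.0443
```

```bash
python3 -m jog '[{"fingers":0.35,"x":-0.1,"y":0,"z":0,"spin":0},{"fingers":0.35,"x":-0.1,"y":0,"z":0,"spin":0},{"fingers":0.35,"x":-3,"y":0,"z":0,"spin":0},{"fingers":0.35,"x":-7,"y":0,"z":0,"spin":0},{"fingers":0.35,"x":-11,"y":0,"z":0,"spin":0}]' 30; python3 -c "
from h import *
go([.38,.02,.41])"; python3 -m jog '[{"fingers":0.35,"x":-2,"y":-3,"z":-1,"spin":0},{"fingers":0.35,"x":-2,"y":-6,"z":-3,"spin":0},{"fingers":0.35,"x":-2,"y":-9,"z":-5,"spin":0},{"fingers":0.35,"x":-2,"y":-10.8,"z":-5.2,"spin":0},{"fingers":0.35,"x":-2,"y":-10.8,"z":-5.2,"spin":0}]'
python3 - <<'E'
from h import *
state();p=cam("wrist");cv2.imwrite("pics/w9.png",p["color"][:,:,::-1])
for t in("key_top","spice_1"):
    print(t,[(np.round(d["xy"]).tolist(),round(d["conf"],2)) for d in robot.look_for(t,p)])
E
```

```text
time: 33.88
tool_pos: [0.4915, -0.0223, 0.3897]
tool_rot: [-1.675, 1.57, 3.128]
contact_force: [0.3, 0.4, 0.0]
opening: 0.0596
go [ -2.02 -10.72  -5.21] spin None jaw now -84.8 q6 73.3
time: 34.5
tool_pos: [0.3786, 0.02, 0.409]
tool_rot: [1.113, 1.57, -0.368]
contact_force: [-0.3, 0.1, 0.1]
opening: 0.0598
t 34.5 pos [0.3786 0.02   0.409 ] toolx [ 0. -0. -1.] jawz [ 0.09  -0.996  0.   ] F [-0.3  0.1  0.1] open 0.0598
key_top [([308.0, 161.0], 0.62), ([388.0, 177.0], 0.6)]
spice_1 [([538.0, 175.0], 0.96), ([396.0, 70.0], 0.8), ([392.0, 177.0], 0.75), ([549.0, 74.0], 0.66)]
```

View pics/w9.png

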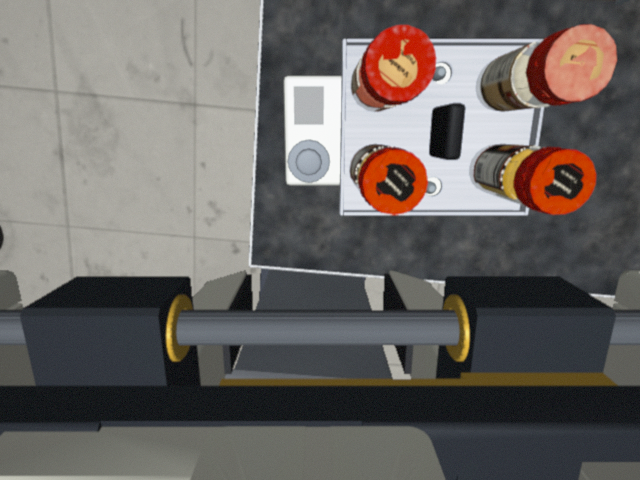

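All four jars stand on the tray, the pegs are in the holes, and the key is at (308,161). Before pressing I check the key's position and how close the gripper body would come to the jars.

Run:
```python
from h import *
from scipy.optimize import least_squares
p=cam("wrist");q=cam("side")
g=cv2.medianBlur(cv2.cvtColor(p["color"],cv2.COLOR_RGB2GRAY),3)
c=cv2.HoughCircles(g[130:195,280:340],cv2.HOUGH_GRADIENT,1,5,param1=80,param2=12,minRadius=9,maxRadius=24)
print("circles",(c[0]+[280,130,0]) if c is not None else None)
for t in("key_top",): print(t,[(np.round(d["xy"]).tolist(),round(d["conf"],2)) for d in robot.look_for(t,q)])
k=least_squares(lambda X:np.r_[proj(p,X)-(308,161),proj(q,X)-(381,367)],[.43,.03,.02]);print("tri",k.x,k.fun)
y=np.radians(5.2);Rm=np.array([[np.cos(y),-np.sin(y)],[np.sin(y),np.cos(y)]]);C=np.array([.4609,-.0803])
for z in(.02,.025,.03): K=ray(p,(308,161),z)[:2];print(z,K,"scale frame",Rm.T@(K-C))
for u in((393,182),(398,64)):
    J=ray(p,u,.141)[:2];print("jar",J,Rm.T@(J-C))
I=cv2.resize(q["color"][320:400,320:440],(780,520),interpolation=cv2.INTER_CUBIC);cv2.imwrite("pics/k.png",I[:,:,::-1])
```

```text
circles [[302.5        159.5         18.79999924]
 [311.5        158.5         16.70000076]
 [308.5        163.5         11.        ]
 [301.5        168.5         13.10000038]
 [313.5        170.5         12.19999981]
 [308.5        153.5         13.19999981]
 [300.5        154.5         11.        ]]
key_top [([382.0, 366.0], 0.79)]
tri [0.42543875 0.03140308 0.03942798] [ 0.2125921   1.2758706  -1.95385409  0.03155995]
0.02 [0.42516118 0.03203458] scale frame [-0.02541056  0.11511136]
0.025 [0.42552456 0.03194706] scale frame [-0.02505661  0.11499126]
0.03 [0.42588794 0.03185953] scale frame [-0.02470266  0.11487116]
jar [ 0.42536796 -0.02738   ] [-0.03058953  0.05592256]
jar [ 0.49718777 -0.02014284] [0.04159062 0.05662072]
```

View pics/k.png

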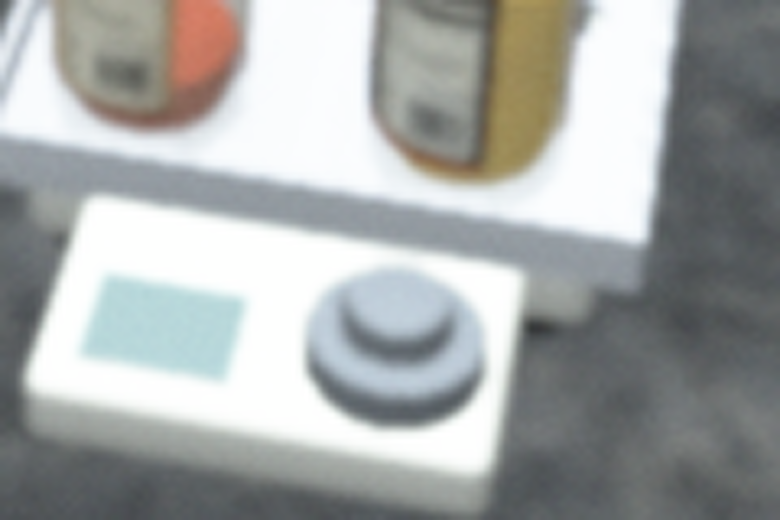

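The key sits at scale (−25,115) mm, and its knob top is around 0.03–0.04 high. The nearest jar's edge is at about y=78 mm, and the gripper body would end lower than the lids. So I press with the jaws along scale x and the TCP at y=122 mm. That leaves about 6 mm between body and jar, with the pads still over the key.

```bash
python3 -c "
from h import *
go([.4249,.0389,.36],5.2)"; python3 -m jog '[{"fingers":1,"x":0,"y":1,"z":-1,"spin":-10},{"fingers":1,"x":0,"y":2,"z":-1.5,"spin":-20},{"fingers":1,"x":0,"y":4,"z":-1.5,"spin":-30},{"fingers":1,"x":0,"y":4.8,"z":-1.5,"spin":-40},{"fingers":1,"x":0,"y":4.8,"z":-1.5,"spin":-50}]' 20; python3 -m jog '[{"fingers":1,"x":0,"y":0,"z":0,"spin":-10},{"fingers":1,"x":2,"y":0,"z":0,"spin":-20},{"fingers":1,"x":4,"y":0,"z":0,"spin":-30},{"fingers":1,"x":5,"y":0,"z":0,"spin":-40},{"fingers":1,"x":5,"y":0,"z":0,"spin":-40}]'
python3 - <<'E'
from h import *
state();go([.4249,.0389,.24],5.2)
E
```

```text
go [ 4.85  4.64 -1.52] spin 89.9 jaw now -84.9 q6 76.2
time: 35.42
tool_pos: [0.4268, 0.039, 0.4083]
tool_rot: [-2.522, 1.57, -3.124]
contact_force: [-0.3, 0.6, -0.6]
opening: 0.0144
time: 36.05
tool_pos: [0.4261, 0.039, 0.3579]
tool_rot: [3.025, 1.569, 3.114]
contact_force: [0.5, 0.5, 0.9]
opening: 0.001
t 36.05 pos [0.4261 0.039  0.3579] toolx [-0.002  0.    -1.   ] jawz [ 0.996  0.088 -0.002] F [0.5 0.5 0.9] open 0.001
go [11.79 -0.   -0.09] spin -0.1 jaw now 5.1 q6 -10.1
```

```bash
python3 -m jog '[{"fingers":1,"x":4,"y":0,"z":-0.1,"spin":0},{"fingers":1,"x":8,"y":0,"z":-0.1,"spin":0},{"fingers":1,"x":11,"y":0,"z":-0.1,"spin":0},{"fingers":1,"x":12,"y":0,"z":-0.1,"spin":0},{"fingers":1,"x":12.8,"y":0,"z":-0.1,"spin":0}]'; python3 -m jog '[{"fingers":1,"x":0.3,"y":0,"z":0,"spin":0},{"fingers":1,"x":0.6,"y":0,"z":0,"spin":0},{"fingers":1,"x":0.6,"y":0,"z":0,"spin":0}]';python3 -c "
from h import *
state()"
```

```text
time: 36.67
tool_pos: [0.4255, 0.0389, 0.231]
tool_rot: [-0.244, 1.57, -0.156]
contact_force: [0.7, 0.5, 0.2]
opening: 0.0002
time: 37.05
tool_pos: [0.425, 0.039, 0.225]
tool_rot: [-0.337, 1.57, -0.247]
contact_force: [1.1, -0.7, -0.1]
opening: 0.0004
t 37.05 pos [0.425 0.039 0.225] toolx [ 0.001 -0.    -1.   ] jawz [0.996 0.09  0.001] F [ 1.1 -0.7 -0.1] open 0.0004
```

Tip at 0.047 with no contact yet. I continue in steps.

```bash
for i in 1 2; do python3 -m jog '[{"fingers":1,"x":0.2,"y":0,"z":0,"spin":0},{"fingers":1,"x":0.4,"y":0,"z":0,"spin":0},{"fingers":1,"x":0.4,"y":0,"z":0,"spin":0}]' | grep -E "pos|force"; done
```

```text
tool_pos: [0.4251, 0.039, 0.2208]
contact_force: [1.4, 0.1, 2.0]
tool_pos: [0.425, 0.039, 0.2179]
contact_force: [-3.8, 0.9, 19.1]
```

Force went from 2 N to 19 N within 3 mm, which looks like the key bottoming. I back off in 1 mm steps to confirm the spring curve.

```bash
for i in 1 2 3 4 5 6 7 8; do python3 -m jog '[{"fingers":1,"x":-0.1,"y":0,"z":0,"spin":0},{"fingers":1,"x":-0.1,"y":0,"z":0,"spin":0},{"fingers":1,"x":-0.1,"y":0,"z":0,"spin":0}]' | grep -E "pos|force"; done
```

```text
tool_pos: [0.425, 0.039, 0.2181]
contact_force: [-1.0, 1.2, 9.0]
tool_pos: [0.425, 0.039, 0.2187]
contact_force: [2.0, -0.1, 4.1]
tool_pos: [0.425, 0.039, 0.2197]
contact_force: [2.6, 1.0, 3.4]
tool_pos: [0.4248, 0.039, 0.2207]
contact_force: [1.7, -0.5, 2.5]
tool_pos: [0.4247, 0.039, 0.2216]
contact_force: [1.4, -0.2, 2.4]
tool_pos: [0.4247, 0.039, 0.2226]
contact_force: [0.8, 0.1, 1.1]
tool_pos: [0.4247, 0.039, 0.2236]
contact_force: [-0.1, -0.3, -0.5]
tool_pos: [0.4248, 0.039, 0.2247]
contact_force: [-0.0, -0.2, -0.5]
```

That is the expected spring: about 4 N fully down, falling to zero over 5 mm. I retreat and check.

```bash
python3 -m jog '[{"fingers":1,"x":-3,"y":0,"z":0,"spin":0},{"fingers":1,"x":-8,"y":0,"z":0,"spin":0},{"fingers":1,"x":-13,"y":0,"z":0,"spin":0},{"fingers":1,"x":-18,"y":0,"z":0,"spin":0},{"fingers":1,"x":-18,"y":0,"z":0,"spin":0}]'; python3 -m jog '[{"fingers":1,"x":0,"y":0,"z":0,"spin":0},{"fingers":1,"x":0,"y":0,"z":0,"spin":0},{"fingers":1,"x":0,"y":0,"z":0,"spin":0},{"fingers":1,"x":0,"y":0,"z":0,"spin":0}]'
python3 - <<'E'
from h import *
state();p=cam("side");q=cam("scene")
I=np.zeros((600,800,3),np.uint8);I[:,:400]=cv2.resize(p["color"][200:400,215:435],(400,364))[0:0].sum() if 0 else 0
I[:364,:400]=cv2.resize(p["color"][200:400,215:435],(400,364));I[:364,400:]=cv2.resize(q["color"][130:330,180:400],(400,364))
cv2.imwrite("pics/f.png",I[:364,:,::-1])
E
```

```text
time: 41.42
tool_pos: [0.4254, 0.039, 0.4081]
tool_rot: [-0.189, 1.563, -0.098]
contact_force: [-0.3, 0.3, -0.4]
opening: 0.0003
time: 41.92
tool_pos: [0.4249, 0.039, 0.4041]
tool_rot: [3.005, 1.57, 3.095]
contact_force: [-0.3, 0.0, 0.2]
opening: 0.0002
t 41.92 pos [0.4249 0.039  0.4041] toolx [-0.001  0.    -1.   ] jawz [ 0.996  0.09  -0.001] F [-0.3  0.   0.2] open 0.0002
```

View pics/f.png

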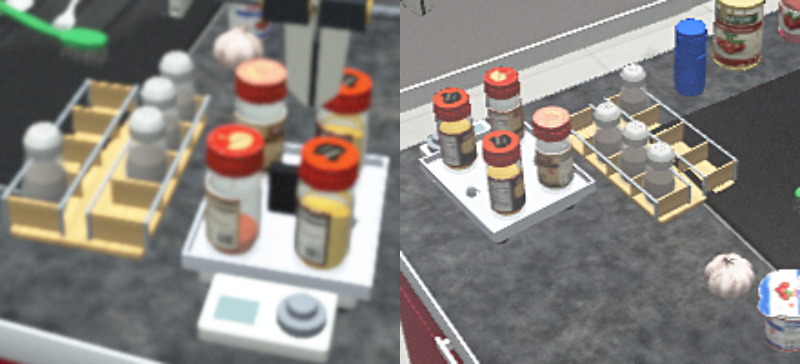

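All four jars stand upright on the seated tray, the mills are in their pockets, the garlic and tub are untouched, and the key is up.

```bash
python3 -c "
from cell import robot
print(robot.hand_in())"
```

```text
the job is handed in; nothing more can be done
None
```

The job is handed in at about 42 s of the 210 s limit; no verdict is reported. I seated the tray on the scale's pegs, moved all four red-lidded jars from the rack onto its floor, and then pressed the key.

**Tray and jars:** The last side and scene views show the tray flat on the base and all four jars upright inside the rim. Both pegs showed in their holes in the wrist view taken once all four jars were on.

**Key:** I read the press from force, not from the key joint itself. The key bottomed at 19 N. Backing off gave about 4 N, falling to zero over 5 mm, and it looks released in the last views.

**Bystanders:** The four mills are still in their pockets, and the garlic and tub look unmoved.

**What went wrong or disagreed:**
- The first move was refused for missing fields.
- One wrist look was taken in the wrong direction and repeated.
- The first jar touched down with a brief 42 N reading at the wrist, well under the 120 N wrist limit.
- The key's height from the two cameras was about 4 mm below where the finger actually met it.

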